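# Release the bar clamp through the guard window and push the bar home

## Robot

A 6-joint arm with a two-finger parallel gripper is mounted at the origin on the work surface. World frame = base frame: x ahead of the robot, y to its left, z up, the work surface at z = 0. Lengths are in m, angles in rad, forces in N, time in s.
With the tool pointing down it reaches from about 0.35 to 0.85 m from the base axis. Payload 8.1 kg.
Tool frame: the origin (TCP) lies on the centre line of the jaws, within the pads' length; the fingertips stand robot.finger_overhang ahead of it and the grasp point (between the pads) lies 5 mm behind it (robot.finger_overhang is the distance from the TCP to the fingertips, in m); z points along the fingers, y is the direction in which the jaws open and shut (so a half turn about z gives the same grasp; the last joint's range is limited). The gripper opens to 93 mm and grips with 3 to 60 N. Pads are 15 mm wide; open, the fingers measure 128 mm over their backs; the gripper's body (75 mm by 188 mm) begins 65 mm behind the grasp point.
Start: joints at [1.069, 0.13, 1.488, -0, 1.523, -0.085], TCP at [0.243, 0.549, 0.233] pointing down, gripper open.
Joint ranges: [-2.96, 2.96], [-0.89, 2.26], [0.02, 2.5], [-1.34, 4.48], [0, 2.73], [-2.66, 2.66]. Speed limits (rad/s): [2.39, 2.39, 2.79, 3.14, 3.14, 3.14].

## Interface

Orientations are given as a rotation vector (axis times angle).
In Python, from plant import robot gives the robot as it stands. The module is installed in compiled form; this text tells all that it offers.
- The arm moves only by the tool carry_out, never from a script. Its argument "commands" is a list that holds one entry, the list of rows, each a list of 4 numbers: the shift along the tool's x, y, z in cm, then the turn about the tool's z in degrees. In form: [[[tx, ty, tz, roll], ...]]. A call has 1 to 20 rows; each row shifts and turns the commanded pose from where the row before left it, along the tool's axes as they then stand; what a row does not reach is not made up. A row lasts 1/12 s, in which the tool goes at most 41.7 mm and 7.16 degrees, less where a joint would pass 70% of its speed; a pose out of reach is approached as far as the arm can. A call is refused whole if a number of a shift passes 4.17 or a number of a turn 7.16, either way. A call with a gripper value outside its range is refused whole. "claw" is the finger opening in cm, from 0 to 9.3, set as the call begins (left out, the last holds). The fingers move at their own pace and stop on an object; "grip_force" is the grip in N (left out, the last holds). Time passes only in rows, so rows that do not move let the fingers close. It gives the time, the measured TCP pose, the force and the opening at its end, in the units of the state.
- robot.read_state(): the state, without advancing time (a new reading comes with each control period).
- robot.read_camera(name): name is "scene" or "top" or "wrist"; returns the picture (400x640x3 uint8, red, green, blue); there is no depth.
- robot.camera_params(name): a dict with "mtx" (3x3 intrinsics, pixels), "R" (3x3) and "t" (3): a world point X has camera coordinates R X + t. Camera axes: x right, y down, z forward; pixel columns grow to the right and rows downward; lengths in m; the calibration is good to about 2 mm. The wrist camera is an equidistant fisheye: a pixel r from the principal point sees the ray r / f radians off the axis. A picture is of the moment at which its call begins: read the wrist's pose just before it. camera_params takes no time and is no camera call; for the wrist camera it gives the pose at the moment of the call.
- robot.close_job(): hands the job in, once; it reports no verdict.
The state is a dict: "t": time; "q": joint angles; "dq": joint speeds; "joint_torque": joint torques, N m; "tool_pos": TCP position; "orientation": TCP orientation; "force": force on the tool from outside, world axes, zero at the start; "wrist_torque": the same for the moment, N m; "opening": finger opening in m.
Only numpy, scipy, OpenCV 4.12 (cv2) and the standard library are available. Lean on these libraries where they do the work, as an engineer would, in place of code of your own. Each camera call takes 0.05 s, during which the arm holds its last target.

## Task

Reach through the guard window over the clamp of the round bar and press its lever all the way down, without touching the guard; the lever stays down by itself. Then come out and push that same round bar from its free end fully home against its end stop. Push with the fingertips only, do not move the round bar before its clamp is released, leave the flat bar and its lever alone and do not disturb the loose things on the bench.

Things in the scene. Friction and masses are not known exactly. Their poses are not given: they have to be found in the camera images.
- guard: Fixed grey sheet guard over both clamps, origin on the bench; x = the way the bars are pushed (away from the robot), y left, z up; yaw within 0.25 rad. Its 4 mm panel, 260 mm wide, slopes up by 18 degrees from z 91 mm at its front edge (x -126) to 141 at its rear edge (x 26) and has two windows. Side plates and posts at y +-128 and feet out to y +-155 stand on the bench; open front and rear.
- window_left (a point): centre of the left (+y) window in the guard's panel, at guard x = -55, y = 60, z = 115 mm. The window is 84 mm wide (y) and 90 mm long (along the slope); a 36 mm web separates it from the other.
- window_right (a point): centre of the right (-y) window, same size, at guard x = -55, y = -60, z = 115 mm
- round_unit: Clamp of the round bar, fixed under the guard, in line with the left or the right window (varies): dark steel base 260 x 84 x 12 mm, two guide rails and, at the far end, a 62 mm high end stop; it carries the lever and the bar. Origin on the bench at guard x = 0, y = +60 or -60 mm; axes as the guard's.
- round_pad (a point): Centre of the top face of the round black push pad (40 mm across, 8 mm thick) on the front end of the round bar's lever, straight below its window (unit x = -55 mm); 95 mm above the bench at joint 0, some 20 mm below the panel; about 76 mm when fully pressed. The lever rocks about a level axis 85 mm farther on, 75 mm above the bench.
- round_lever (a joint): the round bar's lever, rad: 0 = up, clamp nose on the bar; 0.22 = fully down at its stop, nose lifted. Starts between 0 and 0.04. Stiff (about 2.5 N at the pad) and stays where it is left.
- round_bar (a joint): position of the round bar along its guide, m: 0 = drawn out, 0.050 = home against the end stop. Starts between 0 and 0.012. Slides along +x of the guard with about 2.5 N friction.
- round_bar_end (a point): centre of the free end face of the round aluminium bar (28 mm across, 300 mm long, its axis 26 mm above the bench), the end nearest the robot, which sticks out in front of the guard; guard x = -250 mm at joint 0, -200 mm when home
- flat_unit: Clamp of the flat bar, the same build, in line with the other window; origin and axes likewise
- flat_pad (a point): centre of the top face of the rectangular black pad (32 x 44 mm) on the flat bar's lever, also 95 mm above the bench; not to be touched
- flat_lever (a joint): the flat bar's lever, rad, as round_lever; stays up (starts 0 to 0.04)
- flat_bar (a joint): position of the flat bar, m, as round_bar; stays where it is (starts 0 to 0.012)
- flat_bar_end (a point): centre of the free end face of the flat aluminium bar (50 mm wide, 16 mm thick, axis 20 mm above the bench), guard x = -250 mm at joint 0
- collar: loose steel ring, 40 mm across, 18 mm high, on the bench between the two bars in front of the guard; bystander, origin under its centre
- holder_a: steel taper tool holder, 64 mm across, 152 mm tall, standing on the bench about 220 mm left of the guard's middle; bystander, origin under its centre
- holder_b: such a tool holder, standing about 220 mm right of the guard's middle; bystander
- holder_c: such a tool holder, nearer the robot than that one; bystander
- hex_driver: screwdriver lying to the left in front; bystander
- spanner: spanner lying to the right in front; bystander
- slug: aluminium offcut, 40 mm across, 30 mm high, standing left of the guard; bystander

How it is judged:
By the outcome, as a careful person would: the job done as asked, in the order asked, and still so for the second after the job is handed in, with the robot touching nothing.
It also fails if it takes over 48 s, if anything falls off the work surface, if the arm or the gripper's body presses on something with over 40 N, if the wrist force passes 120 N, or if a joint passes its speed limit or range.

## Working session

There is one attempt and no reset: what is moved stays moved. The work goes in short steps, Python scripts to look and compute and a tool call to move; the robot and the scene stay as the last step left them, time stands still between calls to the robot, and variables do not carry over. Pictures are saved under pics/ and viewed, and the job is handed in when it is done.

Besides the shell and the picture viewer there is one more tool, called after "Call:" in YAML: its name, and indented under it one key for each argument. carry_out: Moves the arm, as the interface text tells. Its arguments: {"type":"object","properties":{"commands":{"type":"array","items":{"type":"array","items":{"type":"array","items":{"type":"number"}}}},"claw":{"type":"number"},"grip_force":{"type":"number"}},"required":["commands"]}

```bash
mkdir -p pics; python3 - <<'E'
from plant import robot
import cv2,numpy as np
s=robot.read_state();print({k:np.round(v,3).tolist() for k,v in s.items()});print(robot.finger_overhang)
for n in ("scene","top","wrist"):
    p=robot.camera_params(n);print(n,np.round(p['mtx'],1).tolist(),np.round(p['R'],4).tolist(),np.round(p['t'],4).tolist())
    cv2.imwrite(f'pics/{n}0.png',robot.read_camera(n)[:,:,::-1])
E
```

```text
{'t': 0.0, 'q': [1.069, 0.131, 1.489, 0.0, 1.523, -0.085], 'dq': [-0.0, 0.001, -0.0, -0.001, 0.001, -0.0], 'joint_torque': [0.001, -55.981, -49.177, 0.077, 0.035, -0.0], 'tool_pos': [0.243, 0.548, 0.232], 'orientation': [-0.65, -3.073, 0.003], 'force': [0.267, -0.717, 0.981], 'wrist_torque': [0.006, 0.076, 0.004], 'opening': 0.093}
0.014
scene [[425.7, 0.0, 320.5], [0.0, 425.7, 202.8], [0.0, 0.0, 1.0]] [[-0.2486, 0.9686, -0.0036], [0.792, 0.2011, -0.5764], [-0.5576, -0.1462, -0.8172]] [0.1385, -0.393, 1.5809]
top [[401.5, 0.0, 319.7], [0.0, 401.5, 200.9], [0.0, 0.0, 1.0]] [[0.022, -0.9997, 0.0057], [-0.9911, -0.0226, -0.1309], [0.1309, -0.0027, -0.9914]] [0.0064, 0.587, 1.115]
wrist [[309.7, 0.0, 316.4], [0.0, 309.7, 195.3], [0.0, 0.0, 1.0]] [[0.4067, 0.9136, -0.0014], [0.8756, -0.3893, 0.286], [0.2607, -0.1176, -0.9582]] [-0.5995, -0.0317, 0.3902]
```

View pics/scene0.png

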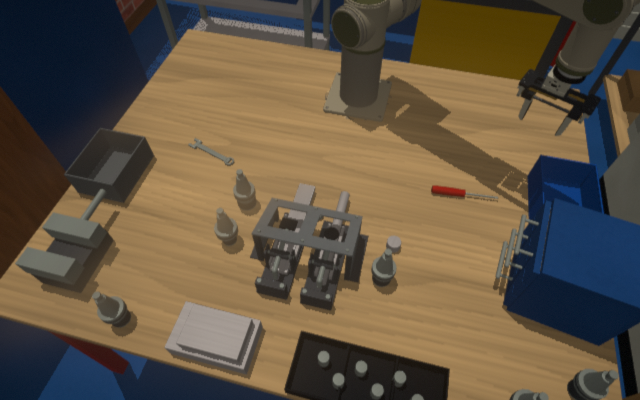

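View pics/top0.png

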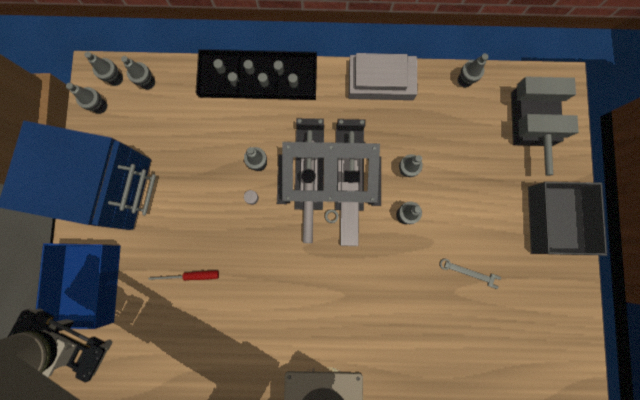

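View pics/wrist0.png

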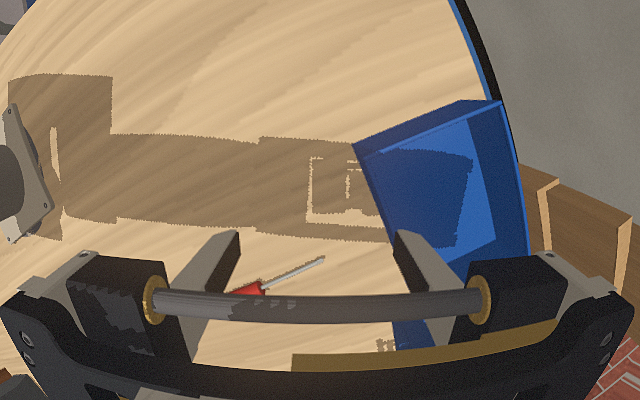

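The round bar is on the left (top view x≈308, free end ≈(308,240)), with its round pad at ≈(308,176). The flat bar is on the right (348,243). Next I'll enlarge the top view to measure.

```bash
python3 - <<'E'
import cv2
im=cv2.imread('pics/top0.png')[110:260,240:430]
cv2.imwrite('pics/top0z.png',cv2.resize(im,None,fx=4,fy=4,interpolation=cv2.INTER_CUBIC))
im=cv2.imread('pics/scene0.png')[170:310,235:415]
cv2.imwrite('pics/scene0z.png',cv2.resize(im,None,fx=4,fy=4,interpolation=cv2.INTER_CUBIC))
E
```

```text
(no output)
```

View pics/top0z.png

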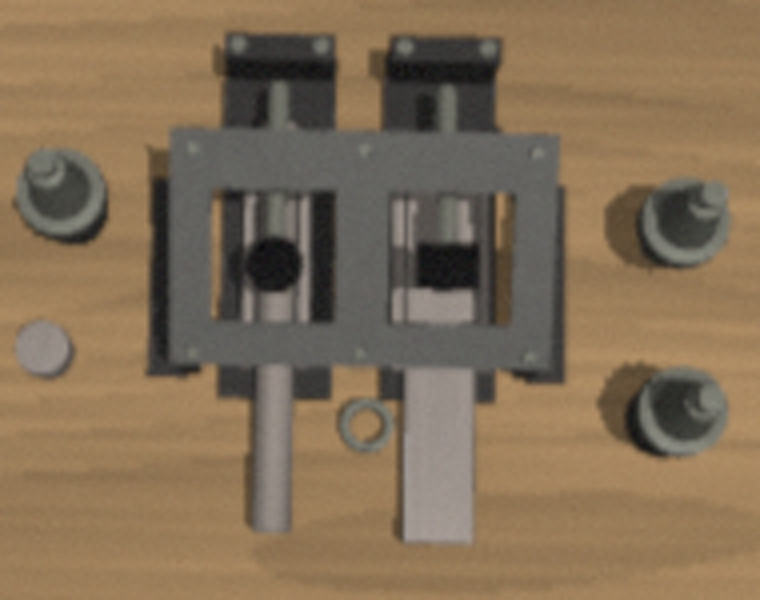

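View pics/scene0z.png

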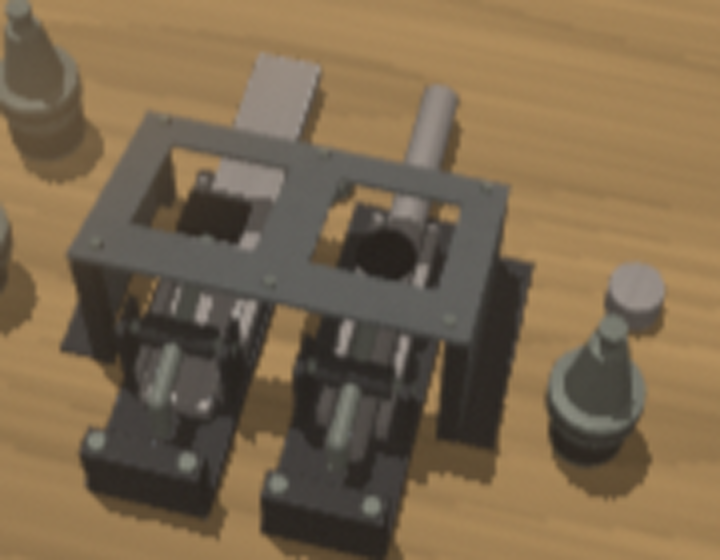

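```bash
cat > h.py <<'E'
import numpy as np,cv2
from plant import robot
from scipy.optimize import least_squares
def proj(X,n):
    p=robot.camera_params(n);c=np.asarray(X)@p['R'].T+p['t'];u=c@p['mtx'].T;return u[:,:2]/u[:,2:]
def ray(uv,n,z):
    p=robot.camera_params(n);d=p['R'].T@np.linalg.inv(p['mtx'])@np.array([*uv,1.]);o=-p['R'].T@p['t'];return o+d*(z-o[2])/d[2]
def uz(z,ox,oy): return (np.array(z,float)+.5)/4-.5+[ox,oy]
def w(P,g):
    c,s=np.cos(g[2]),np.sin(g[2]);P=np.asarray(P,float);return np.c_[g[0]+c*P[:,0]-s*P[:,1],g[1]+s*P[:,0]+c*P[:,1],P[:,2]]
E
python3 - <<'E'
from h import *
F,R=(-.0978,.1011),(-.0122,.1289)
P=[];
for yc in(.06,-.06):
    P+=[(R[0],yc+.042,R[1]),(R[0],yc-.042,R[1]),(F[0],yc-.042,F[1]),(F[0],yc+.042,F[1])]
P+=[(.026,.13,.141),(.026,-.13,.141),(-.126,-.13,.091),(-.126,.13,.091)]
Z=uz([(211,190),(335,190),(335,323),(211,322),(391,191),(513,193),(513,326),(388,324),(170,127),(558,135),(553,370),(168,363)],240,110)
f=lambda g:(proj(w(P,g),'top')-Z).ravel()
r=least_squares(f,[.6,0,0]);g=r.x;print(g,np.round(r.fun.reshape(-1,2),1).tolist())
Z2=uz([(367,180),(463,203)],235,170)
S=uz([(148,112),(508,186),(476,345),(70,255)],235,170) # front-right, front-left, rear-left, rear-right
Q=w([P[10],P[11],P[8],P[9]],g);print('scene resid',np.round(proj(Q,'scene')-S,1).tolist())
f2=lambda g:np.r_[f(g),(proj(w([P[10],P[11],P[8],P[9]],g),'scene')-S).ravel()]
print('both',least_squares(f2,g).x)
for nm,l in(('window',(-.055,.06,.115)),('pad',(-.055,.06,.095)),('barend0',(-.25,.06,.026))):
    print(nm,w([l],g)[0])
print('pad top',ray(uz((273,265),240,110),'top',.095),'end top edge',ray(uz((271,531),240,110),'top',.026))
c,s=np.cos(g[2]),np.sin(g[2])
for e in[ray(uz((271,531),240,110),'top',.026),ray(uz((438,543),240,110),'top',.02),ray(uz((273,265),240,110),'top',.095)]:
    d=e[:2]-g[:2];print('guard coords',c*d[0]+s*d[1],-s*d[0]+c*d[1])
E
```

```text
[ 0.70523704 -0.00647996  0.00919584] [[0.1, -0.2], [0.4, 0.2], [-0.1, 0.1], [0.0, -0.1], [-0.2, 0.1], [0.6, 0.1], [-0.6, -0.1], [-0.2, -0.0], [-0.1, 0.3], [0.3, -0.4], [-0.8, -0.2], [0.6, 0.3]]
scene resid [[-0.5, 0.5], [0.1, 0.2], [-1.9, -0.4], [-1.2, 0.4]]
both [ 0.70496684 -0.00584817  0.01031283]
window [0.64968762 0.05301174 0.115     ]
pad [0.64968762 0.05301174 0.095     ]
barend0 [0.45469586 0.05121858 0.026     ]
pad top [0.64786484 0.05372109 0.095     ] end top edge [0.467623   0.05211101 0.026     ]
guard coords -0.2370652029585394 0.060773520049843086
guard coords -0.24392943692147578 -0.05936432979056339
guard coords -0.05681618144340126 0.060726076179088644
```

Call:
carry_out:
  commands:
    - [[0,0,0,-6],[0,0,0,-6],[0,0,0,-6],[0,0,0,-6],[0,0,0,0],[0,0,0,0]]
  claw: 0
  grip_force: 20

```text
t: 0.65
tool_pos: [0.2428, 0.5485, 0.2323]
orientation: [-0.002, -3.141, 0.001]
force: [-0.4, 0.9, -1.2]
opening: 0.0574
```

```bash
cat >> h.py <<'E'
from scipy.spatial.transform import Rotation as Ro
def go(x,y,z):
    s=robot.read_state();M=Ro.from_rotvec(s['orientation']).as_matrix()
    print('t',s['t'],'pos',np.round(s['tool_pos'],4),'R',np.round(M,3).tolist(),'F',np.round(s['force'],2),'op',s['opening'])
    print('shift cm',np.round(100*M.T@(np.array([x,y,z])-s['tool_pos']),2))
E
python3 -c "
from h import *
go(.649,.053,.232)"
```

```text
t 0.65 pos [0.2428 0.5485 0.2323] R [[-1.0, 0.001, -0.0], [0.001, 1.0, -0.001], [0.0, -0.001, -1.0]] F [-0.37  0.89 -1.15] op 0.05743893309811799
shift cm [-4.068e+01 -4.950e+01  4.000e-02]
```

Call:
carry_out:
  commands:
    - [[-2.2,-2.7,0,0],[-2.2,-2.7,0,0],[-2.2,-2.7,0,0],[-2.2,-2.7,0,0],[-2.2,-2.7,0,0],[-2.2,-2.7,0,0],[-2.2,-2.7,0,0],[-2.2,-2.7,0,0],[-2.2,-2.7,0,0],[-2.2,-2.7,0,0],[-2.2,-2.7,0,0],[-2.2,-2.7,0,0],[-2.2,-2.7,0,0],[-2.2,-2.7,0,0],[-2.2,-2.7,0,0],[-2.2,-2.7,0,0],[-2.2,-2.7,0,0],[-2.2,-2.7,0,0],[-1,-0.9,0,0],[0,0,0,0]]

```text
t: 2.32
tool_pos: [0.6513, 0.0513, 0.2318]
orientation: [-0.008, -3.141, 0.001]
force: [0.2, 0.7, -0.5]
opening: 0.0004
```

```bash
python3 - <<'E'
from h import *
go(.649,.053,.232)
for n in('wrist','scene','top'): cv2.imwrite(f'pics/{n}1.png',robot.read_camera(n)[:,:,::-1])
p=robot.camera_params('wrist');print(p['R'],p['t'])
im=cv2.imread('pics/scene1.png')[130:330,215:435];cv2.imwrite('pics/scene1z.png',cv2.resize(im,None,fx=3,fy=3))
E
```

```text
t 2.3167 pos [0.6513 0.0513 0.2318] R [[-1.0, 0.005, -0.0], [0.005, 1.0, -0.001], [0.0, -0.001, -1.0]] F [ 0.19  0.73 -0.51] op 0.000447552485526965
shift cm [ 0.23  0.17 -0.02]
[[ 1.75629250e-03  9.99998371e-01  4.15843955e-04]
 [ 9.58426126e-01 -1.80193442e-03  2.85335090e-01]
 [ 2.85335375e-01 -1.02576167e-04 -9.58427730e-01]] [-0.05667669 -0.65517752  0.20432214]
```

View pics/wrist1.png

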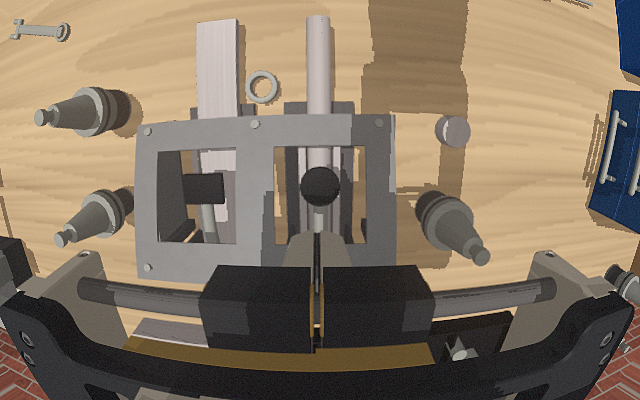

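View pics/scene1z.png

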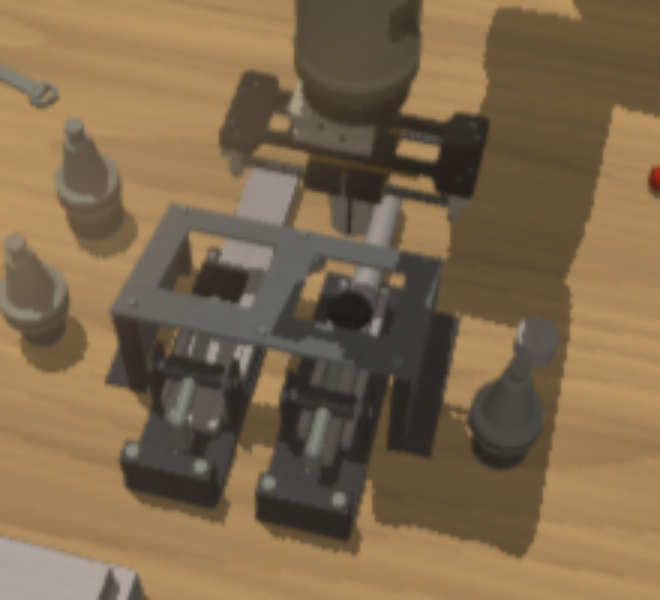

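Wrist view: the pad is at (320,186), the finger tips sit just in front of it at about (318,235), and the window spans roughly (275–367, 146–243). I'll check the pad position with the fisheye.

```bash
cat >> h.py <<'E'
def wray(uv,R,t,z,M):
    d=np.array(uv,float)-M[:2,2];r=np.hypot(*d);th=r/M[0,0]
    v=np.r_[d/r*np.sin(th),np.cos(th)];v=R.T@v;o=-R.T@t;return o+v*(z-o[2])/v[2]
E
python3 - <<'E'
from h import *
p=robot.camera_params('wrist')
im=cv2.imread('pics/wrist1.png')[150:225,285:355];m=(im.max(2)<45).astype(np.uint8)
n,l,st,c=cv2.connectedComponentsWithStats(m);i=1+np.argmax(st[1:,4]);print(st[i],c[i]+[285,150])
print(wray((320,186),p['R'],p['t'],.095,p['mtx']))
for u in[(275,147),(367,147),(272,243)]:print(wray(u,p['R'],p['t'],.101 if u[1]<200 else .129,p['mtx']))
E
```

```text
[ 18  35  37  20 221] [322.12217195 197.46606335]
[0.64610578 0.05893726 0.095     ]
[0.60722681 0.01747275 0.101     ]
[0.60724787 0.10221304 0.101     ]
[0.69052761 0.01497343 0.129     ]
```

```bash
python3 - <<'E'
from h import *
p=robot.camera_params('wrist')
def wp(X):
    c=p['R']@np.array(X)+p['t'];r=np.hypot(c[0],c[1]);return p['mtx'][:2,2]+c[:2]/r*np.arctan2(r,c[2])*p['mtx'][0,0]
s=robot.read_state();M=Ro.from_rotvec(s['orientation']).as_matrix()
for d in(.014,0,-.03):print(wp(s['tool_pos']+M[:,2]*d))
print('cam',-p['R'].T@p['t'])
a=cv2.imread('pics/top1.png')[110:260,240:430];b=cv2.imread('pics/wrist1.png')[130:330,240:400]
cv2.imwrite('pics/z2.png',np.hstack([cv2.resize(a,(760,600))[:, :400],cv2.resize(b,(400,500))[:,:] if 0 else cv2.resize(b,(400,600))]))
E
```

```text
[315.81313467 245.38140252]
[315.7662231  256.50407146]
[315.64063474 286.69841388]
cam [0.56973846 0.05551697 0.38279671]
```

View pics/z2.png

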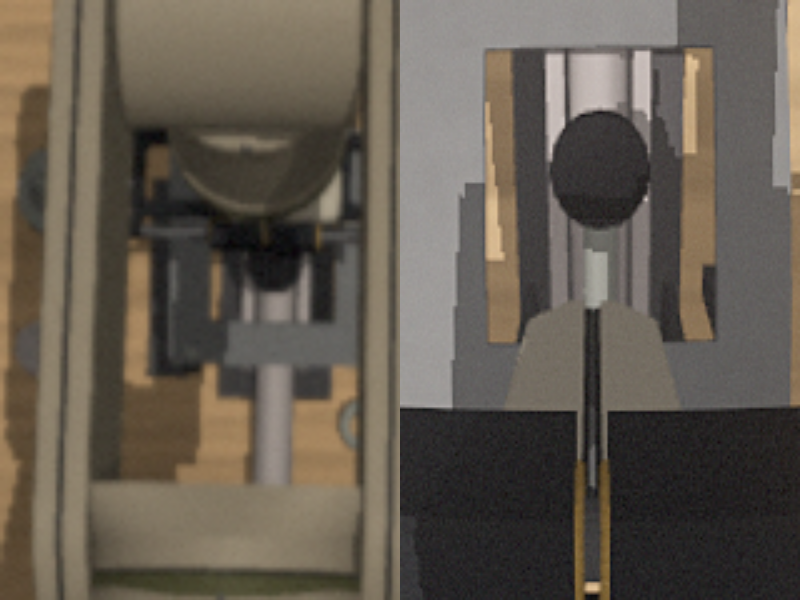

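```bash
python3 - <<'E'
from h import *
go(.649,.0545,.232)
s=robot.read_state()
cv2.imwrite('pics/wrist2.png',robot.read_camera('wrist')[:,:,::-1])
p=robot.camera_params('wrist');print(-p['R'].T@p['t'])
b=cv2.imread('pics/wrist2.png')[130:330,240:400];cv2.imwrite('pics/z3.png',cv2.resize(b,(480,600)))
E
```

```text
t 2.4667 pos [0.6494 0.0551 0.2323] R [[-1.0, -0.0, -0.001], [-0.0, 1.0, 0.0], [0.001, 0.0, -1.0]] F [ 0.07 -0.12  0.14] op 0.0005541641047024596
shift cm [ 0.04 -0.06  0.03]
[0.56956584 0.05586117 0.38299121]
```

View pics/z3.png

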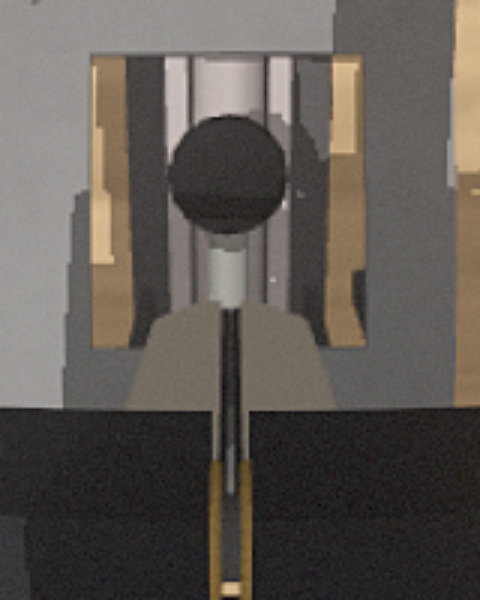

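The arm had still been settling. Now the fingers, pad and window centre line up in the wrist view: pad at column 316, finger seam at 317, window centre at 316. I'll descend to just above the pad.

Call:
carry_out:
  commands:
    - [[0,-0.05,1.4,0],[0,0,1.4,0],[0,0,1.4,0],[0,0,1.4,0],[0,0,1.4,0],[0,0,1.4,0],[0,0,1.4,0],[0,0,1.2,0],[0,0,0,0],[0,0,0,0]]

```text
t: 3.35
tool_pos: [0.6493, 0.0539, 0.1214]
orientation: [0.003, -3.14, 0.0]
force: [0.1, -0.2, 0.9]
opening: 0.0009
```

```bash
python3 - <<'E'
from h import *
for n in('wrist','scene'): cv2.imwrite(f'pics/{n}3.png',robot.read_camera(n)[:,:,::-1])
go(.649,.0545,.086)
im=cv2.imread('pics/scene3.png')[150:310,235:415];cv2.imwrite('pics/scene3z.png',cv2.resize(im,None,fx=3.5,fy=3.5))
E
```

```text
t 3.45 pos [0.6506 0.0539 0.1236] R [[-1.0, -0.002, 0.001], [-0.002, 1.0, -0.0], [-0.001, -0.0, -1.0]] F [-0.1  -0.02  1.1 ] op 0.0007751182689328957
shift cm [0.16 0.06 3.75]
```

View pics/wrist3.png

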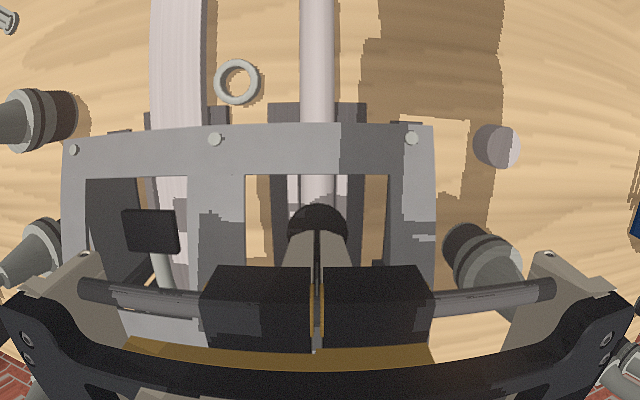

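View pics/scene3z.png

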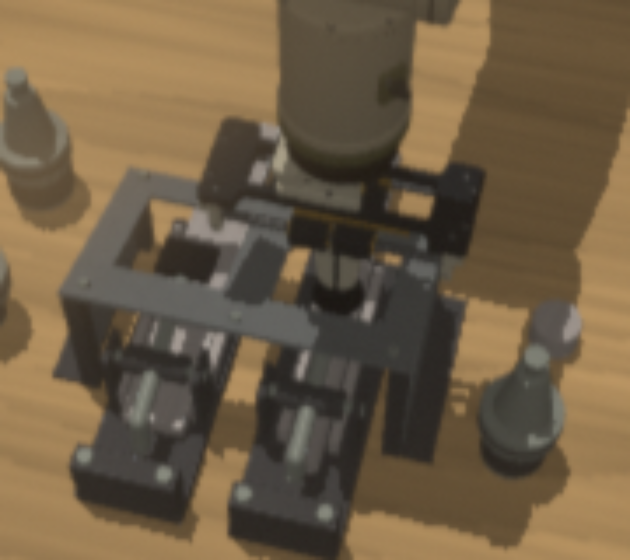

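The tips are over the pad, inside the window and clear of its edges. Pressing now in small steps.

Call:
carry_out:
  commands:
    - [[0,0,0.6,0],[0,0,0.4,0],[0,0,0.4,0],[0,0,0.4,0],[0,0,0.4,0],[0,0,0.4,0],[0,0,0.4,0],[0,0,0.2,0],[0,0,0,0],[0,0,0,0]]

```text
t: 4.28
tool_pos: [0.6497, 0.054, 0.0917]
orientation: [0.003, -3.141, 0.0]
force: [-8.0, -0.7, 12.2]
opening: 0.001
```

```bash
python3 - <<'E'
from h import *
go(.649,.0545,.086)
for n in('wrist',): cv2.imwrite(f'pics/{n}4.png',robot.read_camera(n)[:,:,::-1])
go(.649,.0545,.086)
E
```

```text
t 4.2833 pos [0.6497 0.054  0.0917] R [[-1.0, -0.002, -0.0], [-0.002, 1.0, -0.0], [0.0, -0.0, -1.0]] F [-8.   -0.7  12.17] op 0.0009621000375753752
shift cm [0.07 0.05 0.57]
t 4.3333 pos [0.6497 0.054  0.0918] R [[-1.0, -0.002, -0.0], [-0.002, 1.0, -0.0], [0.0, -0.0, -1.0]] F [-8.4  -0.31 11.52] op 0.0007488149139464265
shift cm [0.07 0.05 0.58]
```

View pics/wrist4.png

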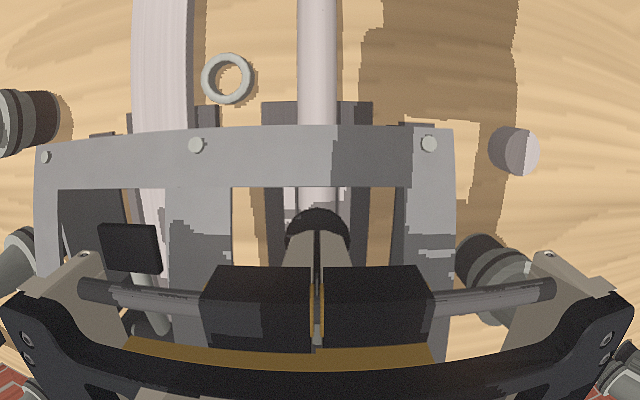

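Call:
carry_out:
  commands:
    - [[0,0,0.2,0],[0,0,0.2,0],[0,0,0,0],[0,0,0,0]]

```text
t: 4.67
tool_pos: [0.6499, 0.054, 0.0912]
orientation: [-0.004, 3.141, -0.0]
force: [-20.8, -0.4, 34.5]
opening: 0.0007
```

It is on the hard stop: 4 mm more command gave 0.5 mm of travel and the force rose to 34 N. I'll come straight up.

Call:
carry_out:
  commands:
    - [[0,0,-0.8,0],[0,0,-1.2,0],[0,0,-1.4,0],[0,0,-1.4,0],[0,0,-1.4,0],[0,0,-1.4,0],[0,0,-1.4,0],[0,0,-1.4,0],[0,0,-1.4,0],[0,0,-1.4,0],[0,0,-1.4,0],[0,0,0,0],[0,0,0,0],[0,0,0,0]]

```text
t: 5.83
tool_pos: [0.6497, 0.054, 0.2319]
orientation: [0.003, -3.141, 0.0]
force: [0.0, -0.2, 0.3]
opening: 0.0005
```

```bash
python3 - <<'E'
from h import *
go(.41,.052,.235)
for n in('wrist','scene'): cv2.imwrite(f'pics/{n}5.png',robot.read_camera(n)[:,:,::-1])
im=cv2.imread('pics/scene5.png')[150:310,235:415];cv2.imwrite('pics/scene5z.png',cv2.resize(im,None,fx=3.5,fy=3.5))
E
```

```text
t 5.8333 pos [0.6497 0.054  0.2319] R [[-1.0, -0.002, -0.001], [-0.002, 1.0, -0.0], [0.001, -0.0, -1.0]] F [ 0.04 -0.19  0.27] op 0.000485793430301549
shift cm [23.97 -0.15 -0.29]
```

View pics/wrist5.png

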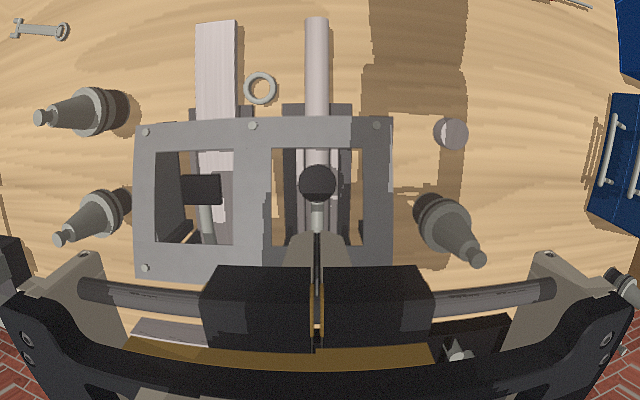

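View pics/scene5z.png

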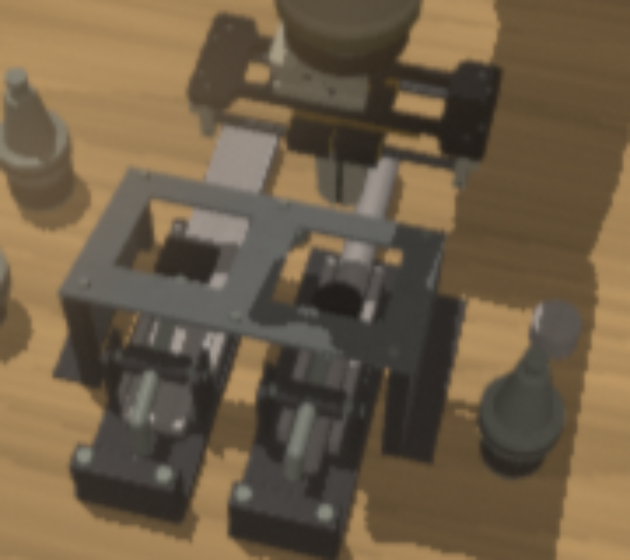

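The lever is down: the pad now sits lower and tilted at (317,183), and the bar end is at (316,18), unmoved. Next I'll back out over the front and go down behind the bar end.

Call:
carry_out:
  commands:
    - [[3,0,0,0],[3,0,0,0],[3,0,0,0],[3,0,0,0],[3,0,0,0],[3,0,0,0],[3,0,0,0],[3,-0.15,0,0],[0,0,2,0],[0,0,2,0],[0,0,2,0],[0,0,2,0],[0,0,2,0],[0,0,2,0],[0,0,0,0],[0,0,0,0],[0,0,0,0]]

```text
t: 7.35
tool_pos: [0.4101, 0.052, 0.1133]
orientation: [-0.003, 3.141, -0.0]
force: [0.1, -0.3, 0.2]
opening: 0.0002
```

```bash
python3 - <<'E'
from h import *
go(.4,.052,.030)
for n in('wrist','scene','top'): cv2.imwrite(f'pics/{n}6.png',robot.read_camera(n)[:,:,::-1])
im=cv2.imread('pics/scene6.png')[130:310,235:435];cv2.imwrite('pics/scene6z.png',cv2.resize(im,None,fx=3.5,fy=3.3))
p=robot.camera_params('wrist')
print(-p['R'].T@p['t'])
E
```

```text
t 7.35 pos [0.4101 0.052  0.1133] R [[-1.0, -0.002, 0.0], [-0.002, 1.0, -0.0], [-0.0, -0.0, -1.0]] F [ 0.08 -0.3   0.24] op 0.00019781650414975983
shift cm [1.01 0.   8.33]
[0.33077943 0.05236335 0.26434312]
```

View pics/wrist6.png

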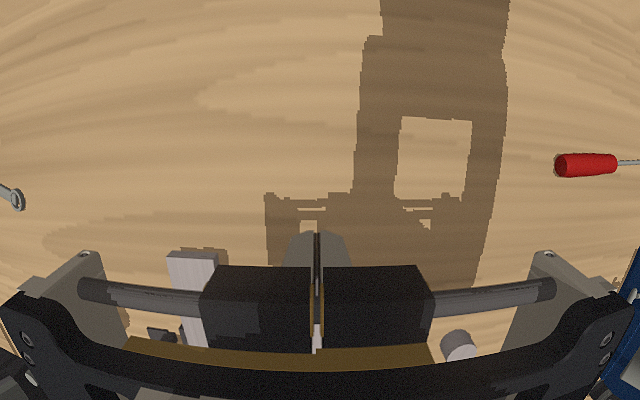

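View pics/scene6z.png

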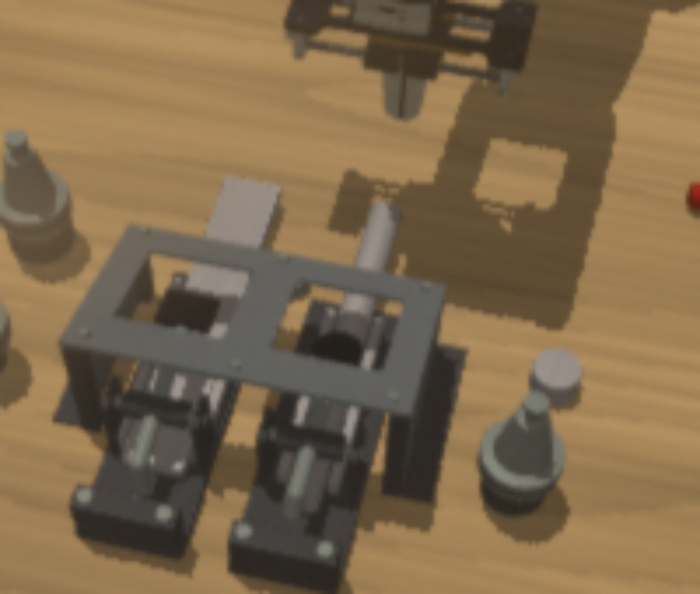

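The bar end is clear ahead of the fingers in the scene view, and the lever is still down. Lowering, then looking.

Call:
carry_out:
  commands:
    - [[0,0,1.5,0],[0,0,1.5,0],[0,0,1.5,0],[0,0,1.5,0],[0,0,1.3,0],[0,0,1.0,0],[0,0,0,0],[0,0,0,0],[0,0,0,0]]

```text
t: 8.25
tool_pos: [0.4107, 0.052, 0.0306]
orientation: [-0.003, 3.14, 0.0]
force: [-1.0, -0.8, 0.3]
opening: 0.0006
```

```bash
python3 - <<'E'
from h import *
go(.458,.0525,.030)
for n in('scene',): cv2.imwrite(f'pics/{n}7.png',robot.read_camera(n)[:,:,::-1])
im=cv2.imread('pics/scene7.png')[130:310,235:435];cv2.imwrite('pics/scene7z.png',cv2.resize(im,None,fx=3.5,fy=3.3))
E
```

```text
t 8.25 pos [0.4107 0.052  0.0306] R [[-1.0, -0.002, 0.001], [-0.002, 1.0, 0.0], [-0.001, 0.0, -1.0]] F [-1.01 -0.82  0.28] op 0.0005629267614982903
shift cm [-4.73  0.04  0.07]
```

View pics/scene7z.png

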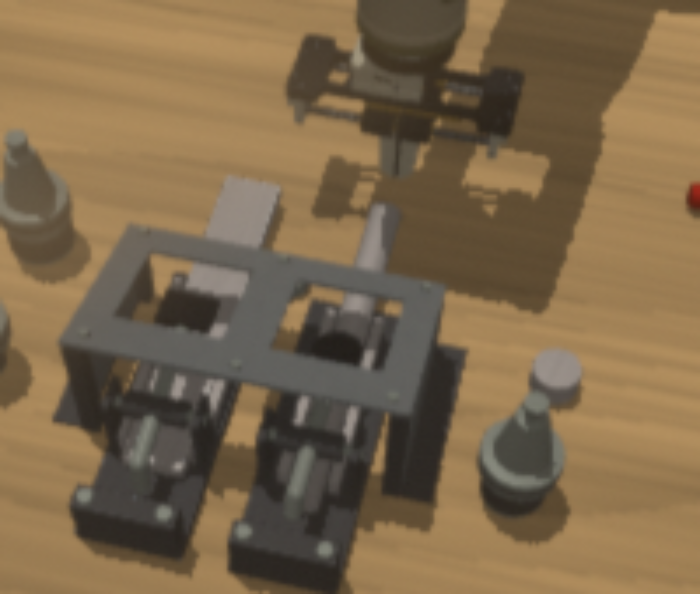

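Call:
carry_out:
  commands:
    - [[-1,0.04,0,0],[-1,0,0,0],[-1,0,0,0],[-1,0,0,0],[-0.6,0,0,0],[-0.6,0,0,0],[-0.6,0,0,0],[-0.6,0,0,0],[-0.6,0,0,0],[0,0,0,0]]

```text
t: 9.13
tool_pos: [0.4811, 0.0525, 0.0299]
orientation: [-0.003, 3.14, -0.0]
force: [0.5, -0.3, 0.2]
opening: 0.0006
```

```bash
python3 - <<'E'
from h import *
go(.4975,.053,.030)
for n in('scene',): cv2.imwrite(f'pics/{n}8.png',robot.read_camera(n)[:,:,::-1])
im=cv2.imread('pics/scene8.png')[130:310,235:435];cv2.imwrite('pics/scene8z.png',cv2.resize(im,None,fx=3.5,fy=3.3))
E
```

```text
t 9.1333 pos [0.4811 0.0525 0.0299] R [[-1.0, -0.002, 0.001], [-0.002, 1.0, -0.0], [-0.001, -0.0, -1.0]] F [ 0.51 -0.31  0.18] op 0.0006055696243310376
shift cm [-1.64  0.05 -0.01]
```

View pics/scene8z.png

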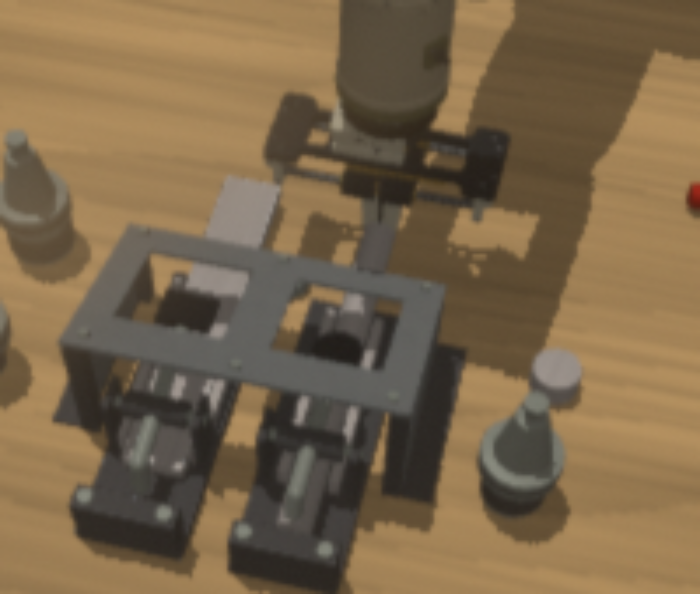

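Call:
carry_out:
  commands:
    - [[-0.4,0,0,0],[-0.4,0,0,0],[-0.3,0,0,0],[-0.2,0,0,0],[-0.2,0,0,0]]

```text
t: 9.6
tool_pos: [0.4948, 0.0526, 0.0294]
orientation: [0.003, -3.141, -0.0]
force: [-2.3, 0.8, 0.1]
opening: 0.0004
```

Call:
carry_out:
  commands:
    - [[-0.2,0,0,0],[-0.2,0,0,0],[-0.1,0,0,0]]

```text
t: 9.85
tool_pos: [0.4969, 0.0526, 0.0291]
orientation: [0.004, -3.134, 0.0]
force: [-22.6, -0.8, 19.3]
opening: 0.0005
```

It stopped at 0.497 m, where home was predicted (0.4975), and the force jumped. One short firm press will confirm it.

Call:
carry_out:
  commands:
    - [[-0.1,0,0,0],[0,0,0,0],[0,0,0,0]]

```text
t: 10.1
tool_pos: [0.497, 0.0526, 0.029]
orientation: [0.004, -3.133, 0.0]
force: [-23.5, -2.0, 18.4]
opening: 0.0001
```

```bash
python3 -c "
from h import *
go(.40,.0525,.030)"
```

```text
t 10.1 pos [0.497  0.0526 0.029 ] R [[-1.0, -0.002, -0.009], [-0.002, 1.0, -0.0], [0.009, -0.0, -1.0]] F [-23.54  -1.99  18.4 ] op 7.539905077402596e-05
shift cm [ 9.7   0.01 -0.01]
```

Call:
carry_out:
  commands:
    - [[0.5,0,0,0],[1,0,0,0],[2,0,0,0],[2,0,0,0],[2,0,0,0],[2,0,0,0],[0,0,-2,0],[0,0,-3,0],[0,0,-3,0],[0,0,-3,0],[0,0,-3,0],[0,0,-3,0],[0,0,-3,0],[0,3,0,0],[0,3,0,0],[0,3,0,0],[0,3,0,0],[0,3,0,0],[0,3,0,0],[0,3,0,0]]

```text
t: 11.77
tool_pos: [0.4059, 0.2642, 0.2302]
orientation: [-0.003, 3.139, 0.001]
force: [0.1, -0.6, -0.1]
opening: 0.0005
```

Call:
carry_out:
  commands:
    - [[0,3,0,0],[0,3,0,0],[0,3,0,0],[0,0,0,0],[0,0,0,0],[0,0,0,0]]

```text
t: 12.27
tool_pos: [0.4055, 0.3523, 0.2297]
orientation: [-0.004, 3.141, -0.0]
force: [0.1, -0.1, 0.6]
opening: 0.0003
```

```bash
python3 - <<'E'
from h import *
go(.40,.0525,.030)
for n in('scene','top'): cv2.imwrite(f'pics/{n}9.png',robot.read_camera(n)[:,:,::-1])
im=cv2.imread('pics/scene9.png')[170:310,235:415];cv2.imwrite('pics/scene9z.png',cv2.resize(im,None,fx=4,fy=4,interpolation=cv2.INTER_CUBIC))
im=cv2.imread('pics/top9.png')[110:260,240:430];cv2.imwrite('pics/top9z.png',cv2.resize(im,None,fx=4,fy=4,interpolation=cv2.INTER_CUBIC))
E
```

```text
t 12.2667 pos [0.4055 0.3523 0.2297] R [[-1.0, -0.003, 0.001], [-0.003, 1.0, -0.0], [-0.001, -0.0, -1.0]] F [ 0.08 -0.11  0.63] op 0.00032008598484446814
shift cm [  0.64 -29.97  19.97]
```

View pics/top9z.png

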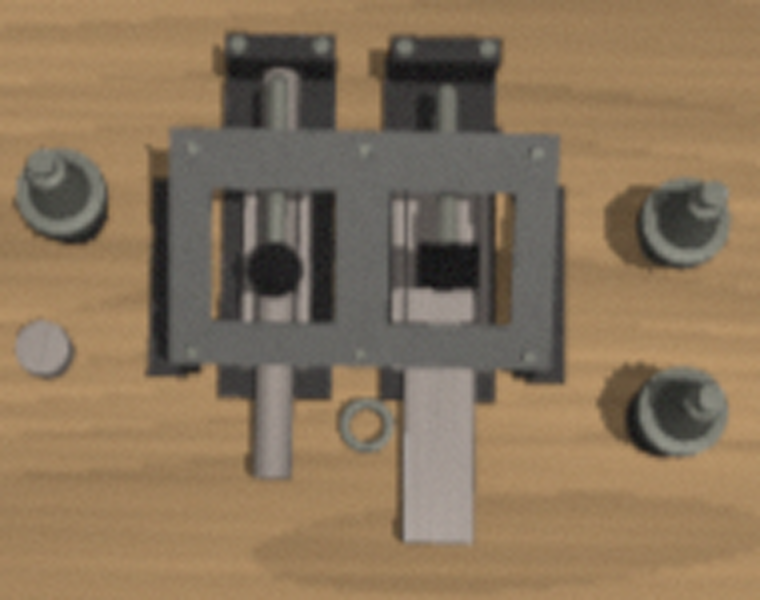

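View pics/scene9z.png

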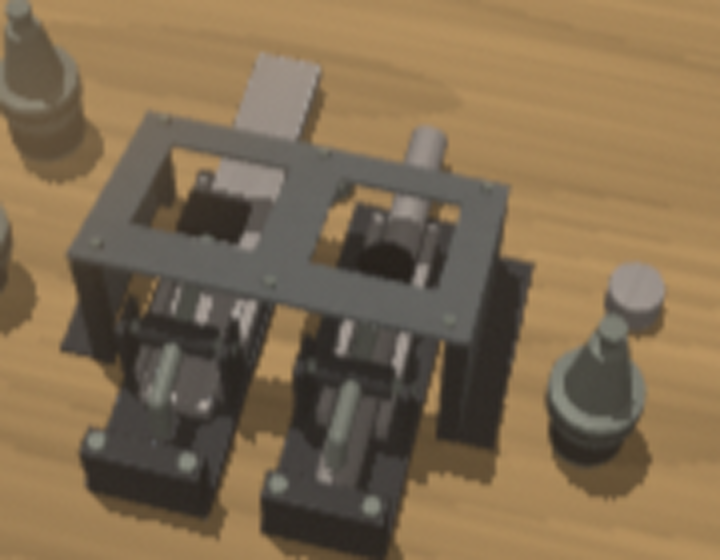

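View pics/top9.png

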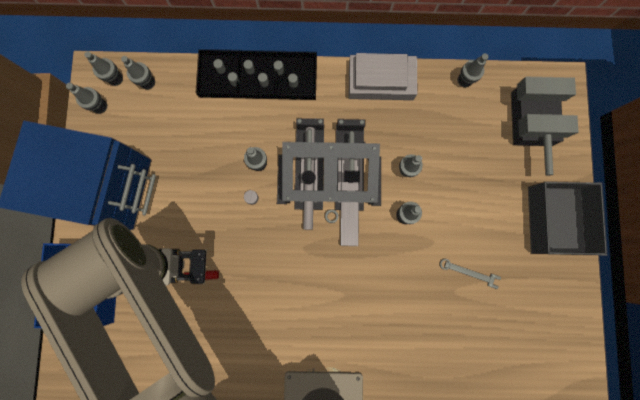

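```bash
python3 - <<'E'
from h import *
for r in (477,479):
    print(ray(uz((272,r),240,110),'top',.026)[0]-.7052)
print(np.round(robot.read_state()['force'],2))
print(robot.close_job())
E
```

```text
-0.19892154478114898
-0.2003586975658732
[ 1.14 -0.92 -0.22]
the job is handed in; nothing more can be done
None
```

The round bar's clamp is released and the bar is pushed home, and the job is handed in. It took about 12 s of the 48 s allowed.

- **Lever:** I went through the left window with closed fingers and pressed the round pad onto its hard stop. The tip stopped at about 77 mm, and 4 mm more command only raised the force to about 34 N. I then came straight up. The lever stayed down in the later pictures.
- **Bar:** I pushed the bar end with the fingertips until it stopped hard at about 23 N. The finger face was then at guard x ≈ -0.2005 m. The last top view puts the bar end at -0.199 to -0.200 m, and home is -0.200 m.
- **Everything else:** In the last pictures the flat bar and its lever, the collar, the holders, the slug and the spanner look unmoved. The arm hid most of the screwdriver there, but it never came near it. No force reading pointed to contact with the guard, and the arm ended raised and clear of everything.
- **Disagreement:** One early wrist-camera measurement was about 6 mm off sideways because the arm was still settling. A second look after it settled agreed with the top camera.

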